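# Start the candle timers in pouring order

## Task

Three candle tins were poured in the order yellow, green, blue: start their setting timers in that same order by gently pushing each timer's coloured top right in with the closed fingertips, first yellow, then green, then blue; each top stays in when you let go. Do not press the spare red timer, do not pick up, tip or shift any timer, and leave the tins and everything else on the table where they are.

Things in the scene. Friction and masses are not known exactly. Their poses are not given: they have to be found in the camera images.
- yellow_timer: push-top timer with the yellow top: loose white round puck 72 mm across and 28 mm high, about 240 g in all, with a small dark display on its -x side; its yellow push-in top stands 18 mm above the puck. Origin: centre of its underside, z up. The yellow timer must be pressed.
- yellow_press (a point): centre of the upper face of the yellow top (50 mm across, flat in the middle, 46 mm above the table when fully out); it moves down with the top
- yellow_top (a joint): how far the yellow top is pushed down into its timer, m: 0 fully out, 0.012 against its stop; starts within 0.0015 of out. It begins to move at about 3 N, rising to about 5 N at the stop; it stays wherever it is left (no spring back); the stop at 0.012 is hard. Pushed past 0.006 it counts as in
- green_timer: push-top timer with the green top: loose white round puck 72 mm across and 28 mm high, about 240 g in all, with a small dark display on its -x side; its green push-in top stands 18 mm above the puck. Origin: centre of its underside, z up. The green timer must be pressed.
- green_press (a point): centre of the upper face of the green top (50 mm across, flat in the middle, 46 mm above the table when fully out); it moves down with the top
- green_top (a joint): how far the green top is pushed down into its timer, m: 0 fully out, 0.012 against its stop; starts within 0.0015 of out. It begins to move at about 3 N, rising to about 5 N at the stop; it stays wherever it is left (no spring back); the stop at 0.012 is hard. Pushed past 0.006 it counts as in
- blue_timer: push-top timer with the blue top: loose white round puck 72 mm across and 28 mm high, about 240 g in all, with a small dark display on its -x side; its blue push-in top stands 18 mm above the puck. Origin: centre of its underside, z up. The blue timer must be pressed.
- blue_press (a point): centre of the upper face of the blue top (50 mm across, flat in the middle, 46 mm above the table when fully out); it moves down with the top
- blue_top (a joint): how far the blue top is pushed down into its timer, m: 0 fully out, 0.012 against its stop; starts within 0.0015 of out. It begins to move at about 3 N, rising to about 5 N at the stop; it stays wherever it is left (no spring back); the stop at 0.012 is hard. Pushed past 0.006 it counts as in
- red_timer: push-top timer with the red top: loose white round puck 72 mm across and 28 mm high, about 240 g in all, with a small dark display on its -x side; its red push-in top stands 18 mm above the puck. Origin: centre of its underside, z up. The spare: it has no tin beside it and must not be pressed.
- red_press (a point): centre of the upper face of the red top (50 mm across, flat in the middle, 46 mm above the table when fully out); it moves down with the top
- red_top (a joint): how far the red top is pushed down into its timer, m: 0 fully out, 0.012 against its stop; starts within 0.0015 of out. It begins to move at about 3 N, rising to about 5 N at the stop; it stays wherever it is left (no spring back); the stop at 0.012 is hard. Pushed past 0.006 it counts as in
- yellow_tin: closed round aluminium candle tin with a yellow-edged lid (bare metal disc in its middle), 56 mm across, 38 mm high, loose, standing some 90 mm beyond (+x of) the yellow timer; bystander. Origin: centre of its underside
- green_tin: closed round aluminium candle tin with a green-edged lid (bare metal disc in its middle), 56 mm across, 38 mm high, loose, standing some 90 mm beyond (+x of) the green timer; bystander. Origin: centre of its underside
- blue_tin: closed round aluminium candle tin with a blue-edged lid (bare metal disc in its middle), 56 mm across, 38 mm high, loose, standing some 90 mm beyond (+x of) the blue timer; bystander. Origin: centre of its underside
- measure_cup: steel measuring cup 76 mm across, 45 mm high, with a flat handle reaching to 110 mm from its axis on its own -x side, standing loose on the tray; bystander. Origin: centre of its underside
- glass_dish: small clear glass dish 76 mm across, 22 mm high, loose on the tray; bystander. Origin: centre of its underside
- dose_cup: small white plastic cup 38 mm across, 40 mm high, loose on the tray; bystander. Origin: centre of its underside
- scissors: white-handled scissors 170 mm long, 10 mm high, lying loose on the table to the robot's left (+y), blades along own +x; bystander. Origin: about mid-length, underside
Not all that is in view belongs to the job. What is shaped like the yellow_timer but orange or turquoise is not meant.

How it is judged:
By the outcome, as a careful person would: the job done as asked, in the order asked, and still so for the second after the job is handed in, with the robot touching nothing.
It also fails if it takes over 40 s, if anything falls off the work surface, if the arm or the gripper's body presses on something with over 40 N, if the wrist force passes 120 N, or if a joint passes its speed limit or range.

## Robot

A 7-joint arm with a two-finger parallel gripper is mounted at the origin on the work surface. World frame = base frame: x ahead of the robot, y to its left, z up, the work surface at z = 0. Lengths are in mm, angles in rad, forces in N, time in s.
With the tool pointing down it reaches from about 400 to 875 mm from the base axis. Payload 6.5 kg.
Tool frame: the origin (TCP) lies at the very end of the fingers, on their centre line; the grasp point (between the pads) lies manip.grip_depth behind it (manip.grip_depth is the distance from the TCP to the grasp point, in mm); z points along the fingers, y is the line along which they close (so a half turn about z gives the same grasp; the last joint's range is limited). The gripper opens to 88 mm and grips with 3 to 60 N. Pads are 18 mm wide; open, the fingers measure 123 mm over their backs; the gripper's body (75 mm by 187 mm) begins 45 mm behind the grasp point.
Start: joints at [-1.266, 0.536, -0.004, 1.538, 0.003, 1.067, -0.071], TCP at [235.529, 605.819, 238.716] pointing down, gripper open.
Joint ranges: [-2.7, 2.7], [-0.37, 2.16], [-1.27, 1.26], [0.24, 2.4], [-1.31, 4.45], [0.19, 1.91], [-2.76, 2.76]. Speed limits (rad/s): [2.39, 2.39, 3.14, 3.14, 3.14, 3.14, 3.14].

## Interface

Orientations are given as a unit quaternion [x, y, z, w].
In Python, from bench import manip gives the robot as it stands. The module is installed in compiled form; this text tells all that it offers.
- The arm moves only by the tool step_arm, never from a script. Its argument "motion" is a list of rows, each a list of 2 entries, a list of its own where there are three numbers: the shift along the world's x, y, z normalised to -1 to 1, where 1 is 150 mm, then the turn, a rotation vector about the world's x, y, z normalised to -1 to 1, where 1 is pi/4 rad. A call has exactly 10 rows; each row is the pose to reach, as a shift and turn from the pose commanded when the call began; what a row does not reach only later rows make up. A row lasts 1/10 s, in which the tool goes at most 50 mm and 8.59 degrees, less where a joint would pass 70% of its speed; a pose out of reach is approached as far as the arm can. A call with a number of a shift or a turn outside -1 to 1 is refused whole. A call with a gripper value outside its range is refused whole. "grip" is the opening, from 0 (shut) to 1 (fully open), set as the call begins (left out, the last holds). The fingers move at their own pace and stop on an object; "squeeze" is the grip in N (left out, the last holds). Time passes only in rows, so rows that repeat a pose let the fingers close, or fill a call up. It gives the time, the measured TCP pose, the force, the opening and the grip force at its end, in the units of the state.
- manip.state(): the state, without advancing time (a new reading comes with each control period).
- manip.camera(name): name is "side" or "top" or "wrist"; returns a dict with "frame" (480x640x3 uint8, blue, green, red), "fx", "fy", "cx", "cy" (pixels), "R" (3x3) and "t" (3): a world point X has camera coordinates R X + t. Camera axes: x right, y down, z forward; pixel columns grow to the right and rows downward; lengths in mm; the calibration is good to about 2 mm. The wrist camera is an equidistant fisheye: a pixel r from the principal point sees the ray r / f radians off the axis. A picture is of the moment at which its call begins. There is no depth.
- manip.sign_off(): hands the job in; it is judged then, once.
Trained networks look in the newest picture that a camera, given by its name, has taken for a name from the list of things; names that differ only in an ending like _2 or _b are one class to them, and where a whole thing is asked for, a point or a joint stands for the part that bears it (a point fixed in the world has none). Each returns a list of dicts, best first, with "p" (0 to 1); they miss things now and then, are a little off and sometimes report something else, mostly with a low value. They report only what shows in the picture. A call takes as long as a camera call. They do not tell look-alikes from the thing itself.
- manip.trace(name, camera): "mask" (480x640 bool, what is visible of it) and "location" ([column, row] in pixels, amid what is visible of it).
The state is a dict: "time": time; "joint_positions": joint angles; "qvel": joint speeds; "joint_efforts": joint torques, N m; "eef_pos": TCP position; "orientation": TCP orientation; "force": force on the tool from outside, world axes, zero at the start; "ft_torque": the same for the moment, N m; "width": opening from 0.0 (shut) to 1.0 (fully open); "finger_force": force on a finger pad.
Only numpy, scipy, OpenCV 4.12 (cv2) and the standard library are available. Lean on these libraries where they do the work, as an engineer would, in place of code of your own. Each camera call takes 0.05 s, during which the arm holds its last target. There are 200 camera calls.

## Working session

There is one attempt and no reset: what is moved stays moved. The work goes in short steps, Python scripts to look and compute and a tool call to move; the robot and the scene stay as the last step left them, time stands still between calls to the robot, and variables do not carry over. Pictures are saved under pics/ and viewed, at most 10 in all, crops included, and the job is handed in when it is done.

Besides the shell and the picture viewer there is one more tool, called after "Emit:" in YAML: its name, and indented under it one key for each argument. step_arm: Moves the arm, as the interface text tells. Scaled input: -1 to 1 covers 150 mm each way for a shift and pi/4 rad each way for a turn. Its arguments: {"type":"object","properties":{"motion":{"type":"array","items":{"type":"array"}},"grip":{"type":"number"},"squeeze":{"type":"number"}},"required":["motion"]}

```bash
mkdir -p pics
cat > h.py <<'E'
import numpy as np, cv2
from bench import manip
def ray(c,px):
    x=cv2.undistortPoints(np.array([[px]],float),np.array([[c['fx'],0,c['cx']],[0,c['fy'],c['cy']],[0,0,1]]),None)[0,0]
    R=np.array(c['R']);t=np.array(c['t']);return -R.T@t, R.T@np.array([x[0],x[1],1])
def atz(c,px,z):
    o,d=ray(c,px);return o+d*(z-o[2])/d[2]
E
python3 - <<'E'
from h import *
s=manip.state();print(s['time'],s['eef_pos'],s['orientation'],s['force'],manip.grip_depth)
for n in('top','side'):
    c=manip.camera(n);cv2.imwrite(f'pics/{n}0.png',c['frame'])
    print(n,-np.array(c['R']).T@c['t'])
    for k in('yellow','green','blue','red'):
        for what in('timer','press'):
            for r in manip.trace(f'{k}_{what}',n)[:3]:
                print(k,what,round(r['p'],2),np.round(r['location']),r['mask'].sum(),np.round(atz(c,r['location'],46 if what=='press' else 40)))
E
```

```text
0.0 [235.31602225 605.27230632 237.86913285] [ 1.84302720e-01  9.82869171e-01 -8.31139925e-04 -9.64026701e-05] [-0.32105776  0.36270539 -0.57551725] 18.700000000000003
top [ 398.87132858   67.61779974 1187.91151406]
yellow timer 0.95 [323. 299.] 1132 [467.  66.  40.]
yellow timer 0.9 [344. 365.] 1212 [349.  24.  40.]
yellow timer 0.89 [274. 349.] 1141 [373. 153.  40.]
yellow press 0.71 [274. 350.] 538 [372. 154.  46.]
yellow press 0.59 [327. 300.] 571 [465.  59.  46.]
green timer 0.96 [401. 310.] 1189 [452. -78.  40.]
green press 0.93 [398. 308.] 570 [455. -72.  46.]
blue timer 0.66 [511. 320.] 1256 [ 438. -280.   40.]
blue press 0.64 [515. 322.] 587 [ 434. -285.   46.]
red timer 0.87 [218. 304.] 1218 [452. 261.  40.]
red press 0.72 [214. 302.] 634 [456. 266.  46.]
red press 0.26 [397. 309.] 1233 [453. -70.  46.]
side [ 168.95926805 -373.83297315  784.70948296]
yellow timer 0.73 [295. 278.] 1177 [460.  42.  40.]
yellow timer 0.69 [224. 280.] 1213 [366. 127.  40.]
yellow timer 0.68 [253. 334.] 1431 [338.   5.  40.]
yellow press 0.96 [292. 272.] 541 [463.  53.  46.]
yellow press 0.89 [255. 322.] 706 [352.  17.  46.]
yellow press 0.66 [219. 271.] 623 [370. 146.  46.]
green timer 0.72 [337. 327.] 1433 [448. -83.  40.]
green timer 0.56 [388. 192.] 1522 [740.  70.  40.]
green press 0.79 [336. 321.] 719 [452. -75.  46.]
blue timer 0.96 [424. 428.] 2076 [ 425. -290.   40.]
blue press 0.8 [427. 421.] 1013 [ 433. -287.   46.]
red timer 0.64 [422. 229.] 914 [716. -43.  40.]
red timer 0.58 [219. 220.] 1066 [443. 252.  40.]
red press 0.95 [218. 212.] 436 [451. 265.  46.]
```

View pics/top0.png

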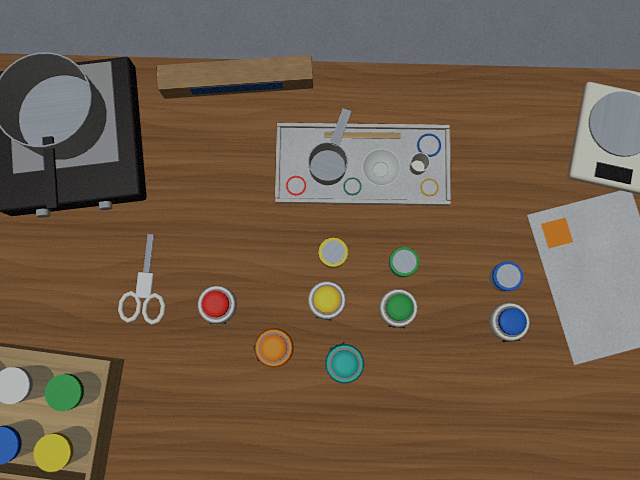

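View pics/side0.png

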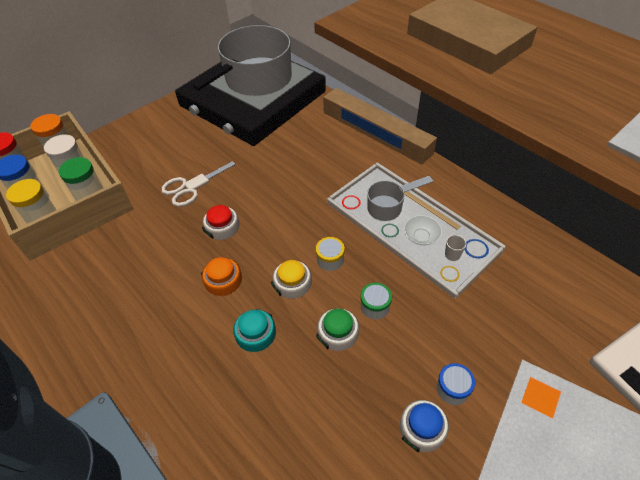

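The top view shows the yellow top at about (326,300), green (399,307), blue (512,321) and red (216,303). The orange (273,347) and turquoise (345,363) look-alikes are to be ignored. The side view agrees. Next I refine the centres by colour.

```bash
cat >> h.py <<'E'
def centre(frame,hr,near,rad):
    hsv=cv2.cvtColor(frame,cv2.COLOR_BGR2HSV)
    m=cv2.inRange(hsv,(hr[0],130,60),(hr[1],255,255))
    d=np.zeros_like(m);cv2.circle(d,near,rad,255,-1)
    n,l,s,c=cv2.connectedComponentsWithStats(m&d)
    i=1+s[1:,4].argmax();return c[i],s[i]
E
python3 - <<'E'
from h import *
P={'yellow':((18,32),(326,300),(292,272)),'green':((50,75),(399,307),(337,322)),'blue':((105,125),(512,321),(427,421))}
for j,n in enumerate(('top','side')):
    c=manip.camera(n)
    for k,(h,*p) in P.items():
        q,s=centre(c['frame'],h,p[j],24 if j else 17)
        print(n,k,q.round(1),s,atz(c,q,42).round(1))
E
```

```text
top yellow [326.5 299. ] [314 286  26  27 565] [467.4  59.6  42. ]
top green [399.3 307. ] [386 294  27  27 554] [456.4 -74.6  42. ]
top blue [512.3 321. ] [499 308  28  27 590] [ 436.8 -281.8   42. ]
side yellow [290.9 272.3] [278 260  27  26 567] [463.5  55.3  42. ]
side green [337.7 322.5] [324 309  29  29 631] [453.4 -77.8  42. ]
side blue [425.5 420.7] [409 403  34  36 943] [ 433.8 -285.    42. ]
```

Emit:
step_arm:
  motion:
    - [[0.13, -0.3, 0], [0, 0, 0]]
    - [[0.26, -0.6, 0], [0, 0, 0]]
    - [[0.39, -0.9, 0], [0, 0, 0]]
    - [[0.43, -1, 0], [0, 0, 0]]
    - [[0.43, -1, 0], [0, 0, 0]]
    - [[0.43, -1, 0], [0, 0, 0]]
    - [[0.43, -1, 0], [0, 0, 0]]
    - [[0.43, -1, 0], [0, 0, 0]]
    - [[0.43, -1, 0], [0, 0, 0]]
    - [[0.43, -1, 0], [0, 0, 0]]
  grip: 0

```text
time: 2.0
eef_pos: [299.7, 456.3, 238.6]
orientation: [0.184, 0.983, -0.0, -0.0]
force: [-0.2, 1.1, -0.1]
width: 0.116
finger_force: 0.0
```

Emit:
step_arm:
  motion:
    - [[0.13, -0.3, 0], [0, 0, 0]]
    - [[0.26, -0.6, 0], [0, 0, 0]]
    - [[0.39, -0.9, 0], [0, 0, 0]]
    - [[0.42, -1, 0], [0, 0, 0]]
    - [[0.42, -1, 0], [0, 0, 0]]
    - [[0.42, -1, 0], [0, 0, 0]]
    - [[0.42, -1, 0], [0, 0, 0]]
    - [[0.42, -1, 0], [0, 0, 0]]
    - [[0.42, -1, 0], [0, 0, 0]]
    - [[0.42, -1, 0], [0, 0, 0]]

```text
time: 3.0
eef_pos: [362.7, 306.4, 238.6]
orientation: [0.184, 0.983, -0.0, -0.0]
force: [-0.6, -0.1, -0.7]
width: 0.005
finger_force: 0.0
```

Emit:
step_arm:
  motion:
    - [[0.13, -0.3, 0], [0, 0, 0]]
    - [[0.26, -0.6, 0], [0, 0, 0]]
    - [[0.39, -0.9, 0], [0, 0, 0]]
    - [[0.42, -1, 0], [0, 0, 0]]
    - [[0.42, -1, 0], [0, 0, 0]]
    - [[0.42, -1, 0], [0, 0, 0]]
    - [[0.42, -1, 0], [0, 0, 0]]
    - [[0.42, -1, 0], [0, 0, 0]]
    - [[0.42, -1, 0], [0, 0, 0]]
    - [[0.42, -1, 0], [0, 0, 0]]

```text
time: 4.0
eef_pos: [425.8, 156.4, 238.7]
orientation: [0.184, 0.983, 0.0, -0.0]
force: [-0.6, 0.5, -0.7]
width: 0.004
finger_force: 0.0
```

Emit:
step_arm:
  motion:
    - [[0.13, -0.3, 0], [0, 0, 0]]
    - [[0.26, -0.6, 0], [0, 0, 0]]
    - [[0.27, -0.65, -0.2], [0, 0, 0]]
    - [[0.27, -0.65, -0.4], [0, 0, 0]]
    - [[0.27, -0.65, -0.6], [0, 0, 0]]
    - [[0.27, -0.65, -0.8], [0, 0, 0]]
    - [[0.27, -0.65, -1], [0, 0, 0]]
    - [[0.27, -0.65, -1], [0, 0, 0]]
    - [[0.27, -0.65, -1], [0, 0, 0]]
    - [[0.27, -0.65, -1], [0, 0, 0]]

```text
time: 5.0
eef_pos: [467.6, 58.6, 90.1]
orientation: [0.184, 0.983, 0.0, 0.001]
force: [-0.5, 0.0, 1.1]
width: 0.006
finger_force: 0.0
```

Run:
```python
from h import *
a=manip.camera('side')['frame'][190:370,180:420]
b=manip.camera('wrist')['frame']
cv2.imwrite('pics/c1.png',np.hstack([cv2.resize(a,(400,300)),cv2.resize(b,(400,300))]))
```

```text
(no output)
```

View pics/c1.png

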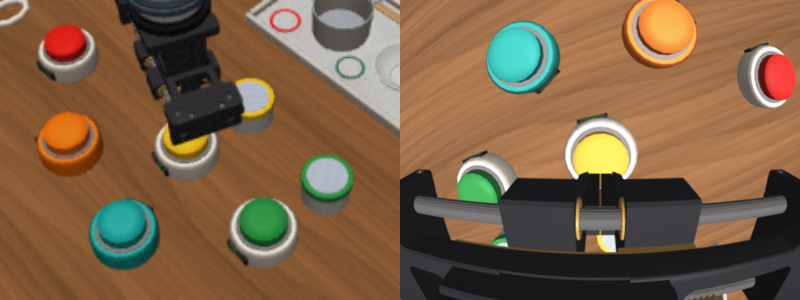

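Side: fingertips are over the yellow top. Wrist: the yellow top at about (600,160) lies along the finger centre line. I'll descend slowly.

Emit:
step_arm:
  motion:
    - [[0, 0, -0.08], [0, 0, 0]]
    - [[0, 0, -0.16], [0, 0, 0]]
    - [[0, 0, -0.24], [0, 0, 0]]
    - [[0, 0, -0.26], [0, 0, 0]]
    - [[0, 0, -0.28], [0, 0, 0]]
    - [[0, 0, -0.3], [0, 0, 0]]
    - [[0, 0, -0.31], [0, 0, 0]]
    - [[0, 0, -0.32], [0, 0, 0]]
    - [[0, 0, -0.32], [0, 0, 0]]
    - [[0, 0, -0.32], [0, 0, 0]]

```text
time: 6.1
eef_pos: [467.0, 58.5, 40.8]
orientation: [0.184, 0.983, 0.0, 0.0]
force: [0.3, -0.7, -0.1]
width: 0.003
finger_force: 0.0
```

Emit:
step_arm:
  motion:
    - [[0, 0, -0.01], [0, 0, 0]]
    - [[0, 0, -0.02], [0, 0, 0]]
    - [[0, 0, -0.03], [0, 0, 0]]
    - [[0, 0, -0.035], [0, 0, 0]]
    - [[0, 0, -0.035], [0, 0, 0]]
    - [[0, 0, -0.035], [0, 0, 0]]
    - [[0, 0, -0.035], [0, 0, 0]]
    - [[0, 0, -0.035], [0, 0, 0]]
    - [[0, 0, -0.035], [0, 0, 0]]
    - [[0, 0, -0.035], [0, 0, 0]]

```text
time: 7.1
eef_pos: [466.6, 58.3, 35.5]
orientation: [0.184, 0.983, 0.0, 0.0]
force: [1.2, 0.4, 2.4]
width: 0.004
finger_force: 1.0
```

Run:
```python
from h import *
a=manip.camera('side')['frame'][190:370,180:420]
b=manip.camera('wrist')['frame']
print(manip.state()['force'])
cv2.imwrite('pics/c2.png',np.hstack([cv2.resize(a,(400,300)),cv2.resize(b,(400,300))]))
```

```text
[ 0.60473356 -0.67198144  2.73644242]
```

View pics/c2.png

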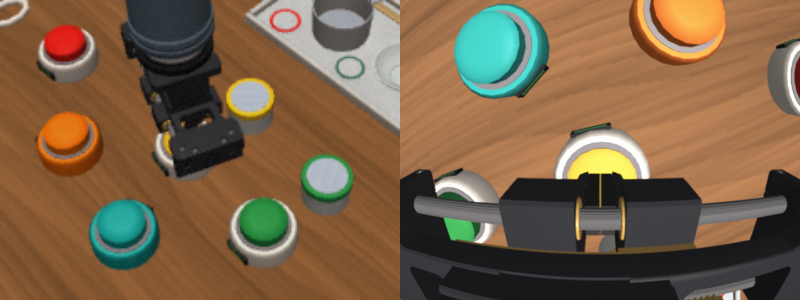

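Contact is made at about 2.5 N, and the wrist view shows the yellow top sunk. I'll push on to feel the stop.

Emit:
step_arm:
  motion:
    - [[0, 0, -0.005], [0, 0, 0]]
    - [[0, 0, -0.01], [0, 0, 0]]
    - [[0, 0, -0.013], [0, 0, 0]]
    - [[0, 0, -0.013], [0, 0, 0]]
    - [[0, 0, -0.013], [0, 0, 0]]
    - [[0, 0, -0.013], [0, 0, 0]]
    - [[0, 0, -0.013], [0, 0, 0]]
    - [[0, 0, -0.013], [0, 0, 0]]
    - [[0, 0, -0.013], [0, 0, 0]]
    - [[0, 0, -0.013], [0, 0, 0]]

```text
time: 8.2
eef_pos: [466.6, 58.3, 34.3]
orientation: [0.184, 0.983, 0.0, 0.0]
force: [-2.6, 0.6, 16.2]
width: 0.005
finger_force: 8.4
```

Hard stop reached at z≈34 with 16 N, so yellow is fully in. Lift and go over green.

Emit:
step_arm:
  motion:
    - [[0, 0, 0.08], [0, 0, 0]]
    - [[0, 0, 0.25], [0, 0, 0]]
    - [[0, 0, 0.41], [0, 0, 0]]
    - [[-0.02, -0.25, 0.41], [0, 0, 0]]
    - [[-0.04, -0.5, 0.41], [0, 0, 0]]
    - [[-0.06, -0.75, 0.41], [0, 0, 0]]
    - [[-0.08, -0.89, 0.41], [0, 0, 0]]
    - [[-0.08, -0.89, 0.41], [0, 0, 0]]
    - [[-0.08, -0.89, 0.41], [0, 0, 0]]
    - [[-0.08, -0.89, 0.41], [0, 0, 0]]

```text
time: 9.2
eef_pos: [454.4, -73.7, 94.9]
orientation: [0.183, 0.983, 0.0, -0.0]
force: [-0.3, -0.1, -0.4]
width: 0.005
finger_force: 0.0
```

Run:
```python
from h import *
a=manip.camera('side');f=a['frame']
b=manip.camera('wrist')['frame']
q,s=centre(f,(18,32),(291,272),24);print(q,s, atz(a,q,32))
cv2.imwrite('pics/c3.png',np.hstack([cv2.resize(f[190:370,180:420],(400,300)),cv2.resize(b,(400,300))]))
```

```text
[291.21205821 274.16008316] [278 263  27  23 481] [465.09200379  57.52520924  32.        ]
```

View pics/c3.png

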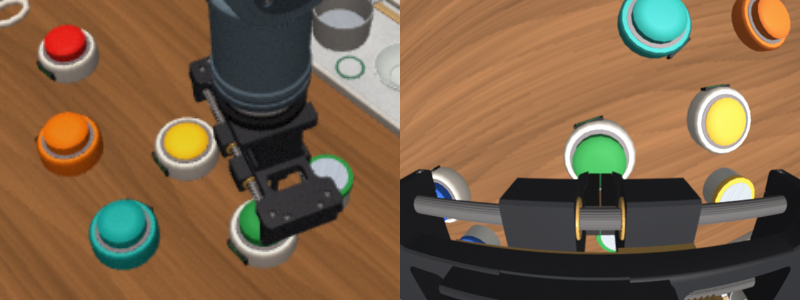

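Yellow sits low and in its place, and the fingers are centred over green. Press green to the same height.

Emit:
step_arm:
  motion:
    - [[0, 0, -0.1], [0, 0, 0]]
    - [[0, 0, -0.2], [0, 0, 0]]
    - [[0, 0, -0.27], [0, 0, 0]]
    - [[0, 0, -0.3], [0, 0, 0]]
    - [[0, 0, -0.325], [0, 0, 0]]
    - [[0, 0, -0.35], [0, 0, 0]]
    - [[0, 0, -0.37], [0, 0, 0]]
    - [[0, 0, -0.385], [0, 0, 0]]
    - [[0, 0, -0.4], [0, 0, 0]]
    - [[0, 0, -0.4], [0, 0, 0]]

```text
time: 10.3
eef_pos: [454.7, -75.2, 34.9]
orientation: [0.184, 0.983, 0.0, 0.0]
force: [0.0, 0.9, -0.3]
width: 0.007
finger_force: 0.0
```

Emit:
step_arm:
  motion:
    - [[0, 0, -0.005], [0, 0, 0]]
    - [[0, 0, -0.01], [0, 0, 0]]
    - [[0, 0, -0.01], [0, 0, 0]]
    - [[0, 0, -0.01], [0, 0, 0]]
    - [[0, 0, -0.01], [0, 0, 0]]
    - [[0, 0, -0.01], [0, 0, 0]]
    - [[0, 0, -0.01], [0, 0, 0]]
    - [[0, 0, -0.01], [0, 0, 0]]
    - [[0, 0, -0.01], [0, 0, 0]]
    - [[0, 0, -0.01], [0, 0, 0]]

```text
time: 11.3
eef_pos: [454.9, -75.3, 34.3]
orientation: [0.184, 0.983, 0.0, 0.0]
force: [-3.3, 1.3, 14.8]
width: 0.006
finger_force: 7.4
```

Green reached its stop as well. On to blue.

Emit:
step_arm:
  motion:
    - [[0, 0, 0.08], [0, 0, 0]]
    - [[0, 0, 0.25], [0, 0, 0]]
    - [[0, 0, 0.41], [0, 0, 0]]
    - [[-0.02, -0.25, 0.41], [0, 0, 0]]
    - [[-0.04, -0.5, 0.41], [0, 0, 0]]
    - [[-0.06, -0.75, 0.41], [0, 0, 0]]
    - [[-0.08, -0.9, 0.41], [0, 0, 0]]
    - [[-0.08, -0.9, 0.41], [0, 0, 0]]
    - [[-0.08, -0.9, 0.41], [0, 0, 0]]
    - [[-0.08, -0.9, 0.41], [0, 0, 0]]

```text
time: 12.3
eef_pos: [442.8, -208.9, 95.1]
orientation: [0.184, 0.983, 0.0, 0.0]
force: [-1.2, 0.7, 0.5]
width: 0.002
finger_force: 0.0
```

Emit:
step_arm:
  motion:
    - [[-0.02, -0.2, 0], [0, 0, 0]]
    - [[-0.05, -0.4, 0], [0, 0, 0]]
    - [[-0.05, -0.485, 0], [0, 0, 0]]
    - [[-0.05, -0.485, 0], [0, 0, 0]]
    - [[-0.05, -0.485, 0], [0, 0, 0]]
    - [[-0.05, -0.485, 0], [0, 0, 0]]
    - [[-0.05, -0.485, 0], [0, 0, 0]]
    - [[-0.05, -0.485, 0], [0, 0, 0]]
    - [[-0.05, -0.485, 0], [0, 0, 0]]
    - [[-0.05, -0.485, 0], [0, 0, 0]]

```text
time: 13.3
eef_pos: [435.1, -282.8, 95.0]
orientation: [0.184, 0.983, -0.0, 0.0]
force: [-0.5, 0.3, -0.3]
width: 0.005
finger_force: 0.0
```

Run:
```python
from h import *
f=manip.camera('side')['frame']
b=manip.camera('wrist')['frame']
cv2.imwrite('pics/c4.png',np.hstack([cv2.resize(f[240:480,240:560],(400,300)),cv2.resize(b,(400,300))]))
```

```text
(no output)
```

View pics/c4.png

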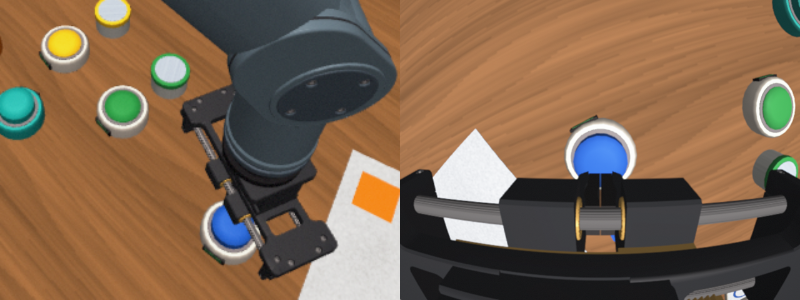

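Green and yellow are both sunk and in place. The fingers are over blue, so press it.

Emit:
step_arm:
  motion:
    - [[0, 0, -0.1], [0, 0, 0]]
    - [[0, 0, -0.2], [0, 0, 0]]
    - [[0, 0, -0.27], [0, 0, 0]]
    - [[0, 0, -0.3], [0, 0, 0]]
    - [[0, 0, -0.325], [0, 0, 0]]
    - [[0, 0, -0.35], [0, 0, 0]]
    - [[0, 0, -0.37], [0, 0, 0]]
    - [[0, 0, -0.385], [0, 0, 0]]
    - [[0, 0, -0.4], [0, 0, 0]]
    - [[0, 0, -0.4], [0, 0, 0]]

```text
time: 14.4
eef_pos: [435.2, -283.0, 34.9]
orientation: [0.184, 0.983, -0.0, 0.0]
force: [0.7, -0.4, -0.2]
width: 0.004
finger_force: 0.0
```

Emit:
step_arm:
  motion:
    - [[0, 0, -0.005], [0, 0, 0]]
    - [[0, 0, -0.01], [0, 0, 0]]
    - [[0, 0, -0.01], [0, 0, 0]]
    - [[0, 0, -0.01], [0, 0, 0]]
    - [[0, 0, -0.01], [0, 0, 0]]
    - [[0, 0, -0.01], [0, 0, 0]]
    - [[0, 0, -0.01], [0, 0, 0]]
    - [[0, 0, -0.01], [0, 0, 0]]
    - [[0, 0, -0.01], [0, 0, 0]]
    - [[0, 0, -0.01], [0, 0, 0]]

```text
time: 15.4
eef_pos: [435.2, -283.1, 34.4]
orientation: [0.184, 0.983, 0.0, 0.0]
force: [-3.0, 1.1, 12.5]
width: 0.004
finger_force: 6.5
```

Emit:
step_arm:
  motion:
    - [[0, 0, 0.08], [0, 0, 0]]
    - [[0, 0, 0.25], [0, 0, 0]]
    - [[0, 0, 0.5], [0, 0, 0]]
    - [[0, 0, 0.8], [0, 0, 0]]
    - [[0, -0.2, 1], [0, 0, 0]]
    - [[0, -0.4, 1], [0, 0, 0]]
    - [[0, -0.6, 1], [0, 0, 0]]
    - [[0, -0.8, 1], [0, 0, 0]]
    - [[0, -0.8, 1], [0, 0, 0]]
    - [[0, -0.8, 1], [0, 0, 0]]

```text
time: 16.4
eef_pos: [434.8, -403.1, 183.6]
orientation: [0.185, 0.983, 0.0, 0.0]
force: [0.4, -0.1, -0.7]
width: 0.009
finger_force: 0.0
```

Run:
```python
from h import *
c=manip.camera('top');cv2.imwrite('pics/top9.png',c['frame'])
P={'yellow':((18,32),(326,300)),'green':((50,75),(399,307)),'blue':((105,125),(512,321))}
for k,(h,p) in P.items():
    q,s=centre(c['frame'],h,p,17);print(k,q.round(1),s,atz(c,q,32).round(1))
s=manip.camera('side');cv2.imwrite('pics/side9.png',s['frame'])
```

```text
yellow [326.6 299.4] [314 287  26  26 550] [467.2  59.5  32. ]
green [398.7 307.3] [386 295  26  26 527] [456.4 -74.8  32. ]
blue [510.9 321.1] [498 308  27  27 560] [ 436.7 -282.2   32. ]
```

View pics/side9.png

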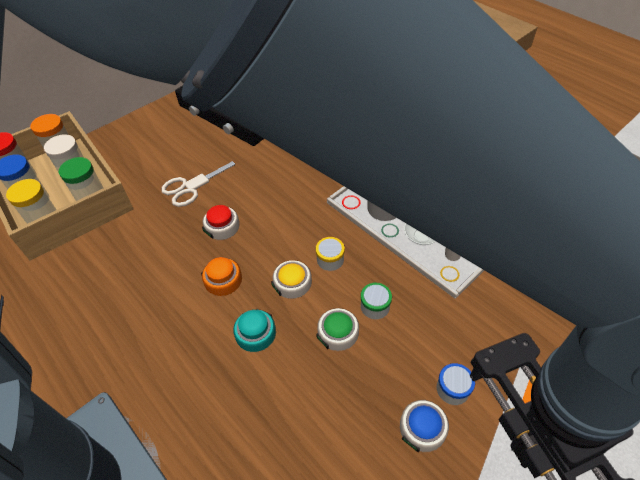

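View pics/top9.png

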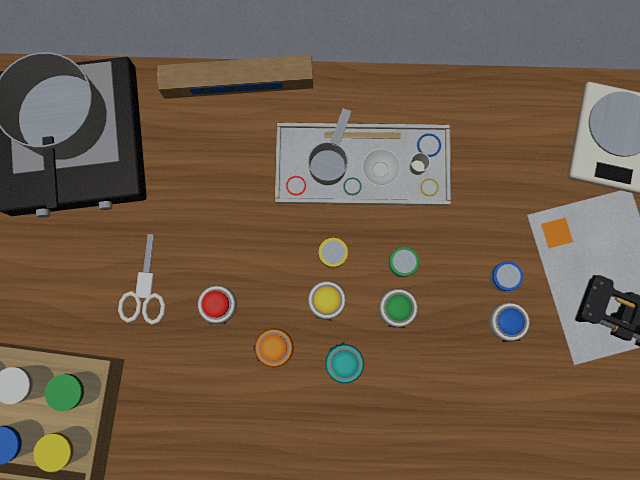

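All three tops are sunk: yellow (291,278), green (338,327) and blue (426,424) in the side view. Red is still out, nothing has shifted, and the gripper is clear.

```bash
python3 -c "
from bench import manip
print(manip.sign_off())"
```

```text
the job is handed in; nothing more can be done
None
```

The yellow, green and blue timers were pressed fully in, in that order; red was left alone, the last pictures show nothing shifted, and the job was handed in at about 16.5 s.

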